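Seat the lens barrel in the V-block and hold it for clamping

TASK

Take the lens barrel (the tube with the wider knurled ring at one end) out of the foam tray and lay it in the V-block on the breadboard, ring end towards the cuvette holder and the ring just clear of the block's end. Press it down firmly, but without forcing it, so that it bears on both flanks of the V, and finish while still holding it pressed there, so that the clamp bridge can be screwed on. Leave the other things where they are.

Things in the scene. Friction and masses are not known exactly. Their poses are not given: they have to be found in the camera images.
- barrel_mid (a point): Lens barrel, aluminium, lying in one of the two grooves of the foam tray: plain tube 36 mm in diameter; this point is on its axis and its x axis runs along the tube towards the ring end. The plain tube reaches from 50 mm behind this point (-x) to 46 mm ahead; the knurled ring, 44 mm in diameter, covers 46 to 60 mm ahead. Mass 0.15 to 0.29 kg. It can roll about its own x axis, so only the direction of x matters
- tray: White tray 150 x 200 mm (its x by y), lined with grey foam; origin under its centre on the bench. Two grooves along its x, at y = +50 and -50 mm, hold the two tubes with their axes 40 mm above the bench. Foam rests (34 mm high) stand under the tubes only 25 to 43 mm either side of the middle; between them a channel 50 mm wide, floor 11 mm above the bench, leaves room for fingers at the middle of each tube. Fixed
- ext_mid (a point): Extension tube lying in the other groove (which groove is which varies): plain, 36 mm in diameter, 80 mm long, no ring; point at its centre, x along it. Stays there
- breadboard: Grey optical breadboard 340 x 200 x 12.7 mm with a grid of holes, fixed on the bench; origin under its centre, x along its length
- vblock: Steel V-block fixed on the breadboard; origin at the centre of its foot, 12.7 mm above the bench, x along the V, z up. 80 mm long, 64 wide (8 mm high foot flanges out to y = 46). The 90 degree V is in two saddles, x = 22 to 40 and -22 to -40 mm, tops 39 mm high; the 44 mm slot between, floor 15 mm high, leaves room for fingers. The seated tube's axis is at y = 0, 45 mm above the foot
- flank_a: Flank of the V on the +y side (45 degree faces of both saddles, ground steel and slippery, friction about 0.2); its origin is the V-block's origin
- flank_b: Flank of the V on the -y side; its origin is the V-block's origin
- cuvette_holder: Square dark steel holder 46 x 46 x 62 mm on the breadboard in line with the V, 105 to 111 mm from the V-block's centre, at one end or the other (it varies); a capped cuvette stands in it, its top 75 mm above the foot. Origin at the centre of its foot. Fixed
- iris: Round iris, 40 mm in diameter, 65 mm high, on a post and foot 40 x 46 mm, at the other end of the V, same distance. Origin at the centre of its foot. Fixed
- cuvette: Capped cuvette, 51 mm high, standing in the cuvette holder; origin under it. Not to be disturbed
- clamp_bridge: Loose clamp bridge, 64 x 15 x 17 mm bar with two thumb screws, lying on the breadboard; origin under it. Not to be disturbed
- hex_driver: Hex driver 160 mm long with an orange handle lying on the bench beyond the breadboard. Not to be disturbed
- spare_cuvette: Capped cuvette 12.5 x 12.5 x 51 mm standing on the bench beyond the tray. Not to be disturbed
- ethanol_bottle: White bottle, 60 mm in diameter, 150 mm high, on the bench left of and beyond the tray. Not to be disturbed
There are look-alikes about, which are no part of the job. What is shaped like the part that bears barrel_mid but purple is not meant.

How it is judged:
By the outcome, as a careful person would: the job done as asked, in the order asked, and still so for the second after the job is handed in, while the arm keeps its last pose, push and grip.
It also fails if it takes over 61 s, if anything falls off the work surface, if the arm or the gripper's body presses on something with over 40 N, if the wrist force passes 120 N, or if a joint passes its speed limit or range.

ROBOT

A 7-joint arm with a two-finger parallel gripper is mounted at the origin on the work surface. World frame = base frame: x ahead of the robot, y to its left, z up, the work surface at z = 0. Lengths are in m, angles in rad, forces in N, time in s.
With the tool pointing down it reaches from about 0.4 to 0.85 m from the base axis. Payload 10.4 kg.
Tool frame: the origin (TCP) lies on the front face of the gripper's body, between the roots of the fingers; the fingertips stand 73 mm ahead of it and the grasp point (between the pads) lies 54 mm ahead of it; x points along the fingers, y is the direction in which the jaws open and shut, and the axes are right-handed (so a half turn about x gives the same grasp; the last joint's range is limited). The gripper opens to 85 mm and grips with 20 to 120 N. Pads are 22 mm wide; open, the fingers measure 114 mm over their backs; the gripper's body (76 mm by 85 mm) begins 54 mm behind the grasp point. The pads swing forward as they close: fully open they stand 13 mm farther back than shut.
Start: joints at [-1.283, 0.332, -0.065, 1.46, 0.022, 1.35, -0.088], TCP at [0.191, 0.595, 0.304] pointing down, gripper open.
Joint ranges: [-2.6, 2.6], [-0.5, 2.12], [-1.47, 1.34], [0.16, 2.42], [-1.27, 4.41], [0.06, 2.06], [-2.6, 2.6]. Speed limits (rad/s): [2.22, 2.22, 2.79, 2.79, 3.14, 3.14, 3.14].

INTERFACE

Orientations are given as a unit quaternion [x, y, z, w].
In Python, from workcell import manip gives the robot as it stands. The module is installed in compiled form; this text tells all that it offers.
- The arm moves only by the tool arm_command, never from a script. Its argument "moves" is a list that holds one entry, the list of rows, each a list of 5 numbers: the closure, from 0 (fully open) to 1 (shut), then the shift along the tool's x, y, z in units of 25 mm (1.0 is 25 mm), then the turn about the tool's x in degrees. A call has 1 to 12 rows; each row shifts and turns the commanded pose from where the row before left it, along the tool's axes as they then stand; what a row does not reach is not made up. A row lasts 1/12 s, in which the tool goes at most 41.7 mm and 7.16 degrees, less where a joint would pass 70% of its speed; a pose out of reach is approached as far as the arm can. A call is refused whole if a number of a shift passes 1 or a number of a turn 7.16, either way. A call with a gripper value outside its range is refused whole. The fingers move at their own pace and stop on an object; "force" is the grip in N (left out, the last holds). Time passes only in rows, so rows that do not move let the fingers close. It gives the time, the measured TCP pose, the force and the opening at its end, in the units of the state.
- manip.get_obs(): the state, without advancing time (a new reading comes with each control period).
- manip.camera(name): name is "side" or "top"; returns the picture (420x560x3 uint8, red, green, blue); there is no depth.
- manip.camera_info(name): a dict with "vfov" (degrees; the focal length in pixels is half the picture's height over the tangent of half this angle, whatever the lens; pixels are square), "cx", "cy" (the principal point, pixels), "dist_coeffs" ([k1, k2, p1, p2, k3] as OpenCV has them; the pictures are not rectified), "pose" (4x4, takes a point from camera to world coordinates). Camera axes: x right, y down, z forward; pixel columns grow to the right and rows downward; lengths in m; the calibration is good to about 2 mm. A picture is of the moment at which its call begins. camera_info takes no time and is no camera call.
- manip.hand_in(): hands the job in, once; it reports no verdict.
Trained networks look in the newest picture that a camera, given by its name, has taken for a name from the list of things; names that differ only in an ending like _2 or _b are one class to them, and where a whole thing is asked for, a point or a joint stands for the part that bears it (a point fixed in the world has none). Each returns a list of dicts, best first, with "confidence" (0 to 1); they miss things now and then, are a little off and sometimes report something else, mostly with a low value. They report only what shows in the picture. A call takes as long as a camera call. They do not tell look-alikes from the thing itself.
- manip.regions_of(query, camera): "mask" (420x560 bool, what is visible of it) and "rect" ([left, top, right, bottom] in pixels, round what is visible of it).
- manip.pinpoint(query, camera): "pixel" ([row, column] in pixels: a listed point, or the origin of a listed thing).
The state is a dict: "clock": time; "joint_pos": joint angles; "joint_velocities": joint speeds; "tau": joint torques, N m; "position": TCP position; "ee_rot": TCP orientation; "ft_force": force on the tool from outside, world axes, zero at the start; "torque": the same for the moment, N m; "grip_width": opening from 0.0 (shut) to 1.0 (fully open).
Only numpy, scipy, OpenCV 4.12 (cv2) and the standard library are available. Lean on these libraries where they do the work, as an engineer would, in place of code of your own. Each camera call takes 0.05 s, during which the arm holds its last target.

## Working session

There is one attempt and no reset: what is moved stays moved. The work goes in short steps, Python scripts to look and compute and a tool call to move; the robot and the scene stay as the last step left them, time stands still between calls to the robot, and variables do not carry over. Pictures are saved under pics/ and viewed, and the job is handed in when it is done.

Besides the shell and the picture viewer there is one more tool, called as a command line: name --argument value ..., lists and objects as JSON in quotes. arm_command: Moves the arm, as the interface text tells. Its arguments: {"type":"object","properties":{"moves":{"type":"array","items":{"type":"array","items":{"type":"array","items":{"type":"number"}}}},"force":{"type":"number"}},"required":["moves"]}

```bash
mkdir -p pics
cat > h.py <<'E'
import numpy as np, cv2
from workcell import manip
def cam(n):
    i=manip.camera_info(n); f=210/np.tan(np.radians(i['vfov'])/2)
    return np.array([[f,0,i['cx']],[0,f,i['cy']],[0,0,1.]]),np.array(i['dist_coeffs'],float),np.array(i['pose'])
def ray(n,row,col):
    K,D,T=cam(n); p=cv2.undistortPoints(np.array([[[col,row]]],float),K,D)[0,0]
    d=T[:3,:3]@np.array([p[0],p[1],1]); return T[:3,3],d/np.linalg.norm(d)
def onz(n,row,col,z):
    o,d=ray(n,row,col); return o+d*(z-o[2])/d[2]
def tri(a,b):
    (o1,d1),(o2,d2)=a,b
    s=np.linalg.lstsq(np.array([d1,-d2]).T,o2-o1,rcond=None)[0]
    p,q=o1+s[0]*d1,o2+s[1]*d2; return (p+q)/2,np.linalg.norm(p-q)
def proj(n,P):
    K,D,T=cam(n); R=T[:3,:3].T; r,_=cv2.Rodrigues(R)
    return cv2.projectPoints(np.array(P,float).reshape(-1,1,3),r,-R@T[:3,3],K,D)[0][:,0]
def snap(n,f):
    im=manip.camera(n); cv2.imwrite('pics/'+f,im[:,:,::-1]); return im
E
cat > a.py <<'E'
from h import *
np.set_printoptions(precision=4,suppress=True)
print(manip.get_obs())
for c in ['top','side']:
    snap(c,c+'0.png'); print(c,manip.camera_info(c))
for q in ['barrel_mid','tray','vblock','cuvette_holder','iris']:
    for c in ['top','side']:
        for r in manip.pinpoint(q,c)[:3]: print(q,c,r)
E
python3 a.py
```

```text
{'clock': 0.0, 'joint_pos': array([-1.2826,  0.3329, -0.0647,  1.4609,  0.0216,  1.3499, -0.0885]), 'joint_velocities': array([-0.0021,  0.0004, -0.001 ,  0.0007, -0.0014,  0.    ,  0.0001]), 'tau': array([  0.0007, -62.5441,   0.0491, -39.1602,   0.0161,   0.01  ,
        -0.    ]), 'position': array([0.1911, 0.5948, 0.3031]), 'ee_rot': array([ 0.1089,  0.6986, -0.1099,  0.6985]), 'ft_force': array([-0.3545, -0.1387,  1.0633]), 'torque': array([-0.0373,  0.0289,  0.0285]), 'grip_width': 1.002633024338503}
top {'vfov': 47.11708420757935, 'cx': 281.96688553361037, 'cy': 202.45492805785352, 'dist_coeffs': array([0.0124, 0.    , 0.    , 0.    , 0.    ]), 'pose': array([[-0.0736, -0.9699,  0.2322,  0.2464],
       [-0.9973,  0.0726, -0.0128,  0.0659],
       [-0.0044, -0.2325, -0.9726,  1.297 ],
       [ 0.    ,  0.    ,  0.    ,  1.    ]])}
side {'vfov': 54.442381382794736, 'cx': 283.142608308082, 'cy': 210.7059940255565, 'dist_coeffs': array([0.0204, 0.    , 0.    , 0.    , 0.    ]), 'pose': array([[ 0.7053, -0.477 ,  0.5244,  0.0546],
       [-0.7086, -0.4539,  0.5402, -0.4553],
     
[... 392 characters left out ...]
}
barrel_mid side {'pixel': [187.8, 308.7], 'confidence': 0.68}
tray top {'pixel': [233.5, 213.9], 'confidence': 0.87}
tray side {'pixel': [208.8, 211.5], 'confidence': 0.88}
tray side {'pixel': [208.8, 217.0], 'confidence': 0.65}
vblock top {'pixel': [199.6, 378.3], 'confidence': 0.72}
vblock side {'pixel': [286.7, 376.5], 'confidence': 0.96}
vblock side {'pixel': [298.1, 319.9], 'confidence': 0.5}
cuvette_holder top {'pixel': [204.8, 340.6], 'confidence': 0.64}
cuvette_holder side {'pixel': [261.9, 334.6], 'confidence': 0.92}
iris top {'pixel': [187.8, 416.5], 'confidence': 0.85}
iris side {'pixel': [317.8, 428.8], 'confidence': 0.77}
iris side {'pixel': [255.2, 331.2], 'confidence': 0.67}
```

View pics/top0.png

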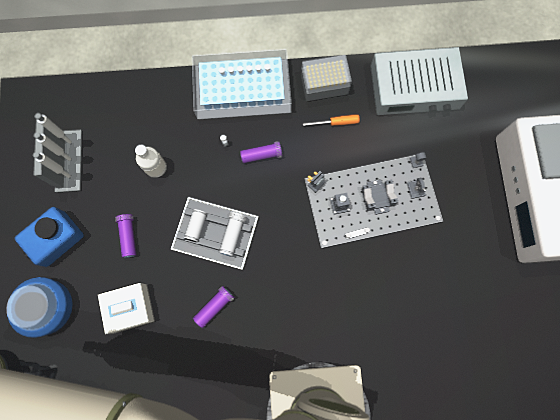

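View pics/side0.png

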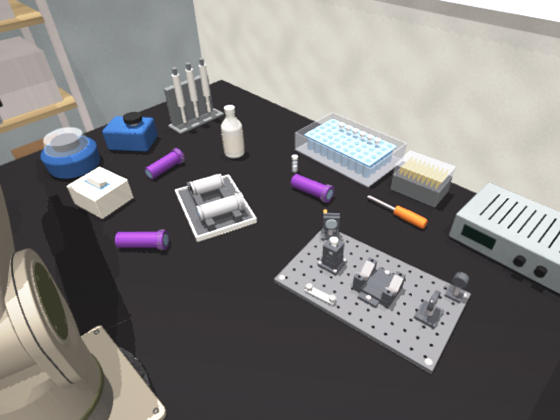

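The top picture shows the tray at about (214,233), with the barrel in its right groove at about (233,234). The V-block is at (379,195), the cuvette holder at (342,203) on the tray side, and the iris at (417,187). I'll zoom in next.

```bash
cat > b.py <<'E'
from h import *
t=cv2.imread('pics/top0.png'); s=cv2.imread('pics/side0.png')
def z(im,x0,y0,x1,y1,k): return cv2.resize(im[y0:y1,x0:x1],None,fx=k,fy=k,interpolation=cv2.INTER_CUBIC)
cv2.imwrite('pics/z1.png',z(t,165,190,265,275,7)); cv2.imwrite('pics/z2.png',z(t,300,145,450,250,5))
cv2.imwrite('pics/z3.png',z(s,170,165,260,240,8)); cv2.imwrite('pics/z4.png',z(s,270,200,480,355,3.8))
E
python3 b.py
```

```text
(no output)
```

View pics/z1.png

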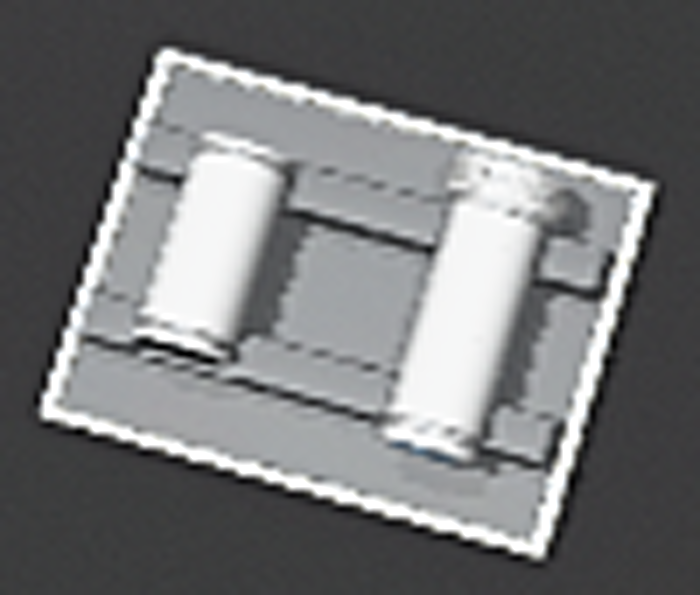

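View pics/z2.png

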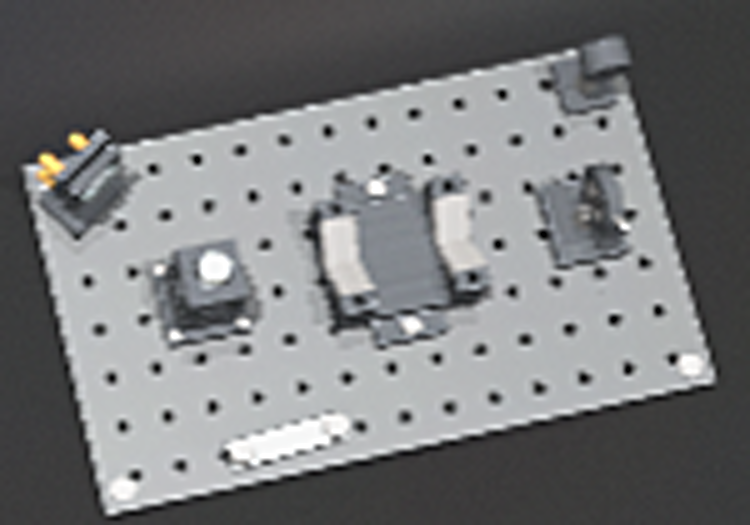

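View pics/z3.png

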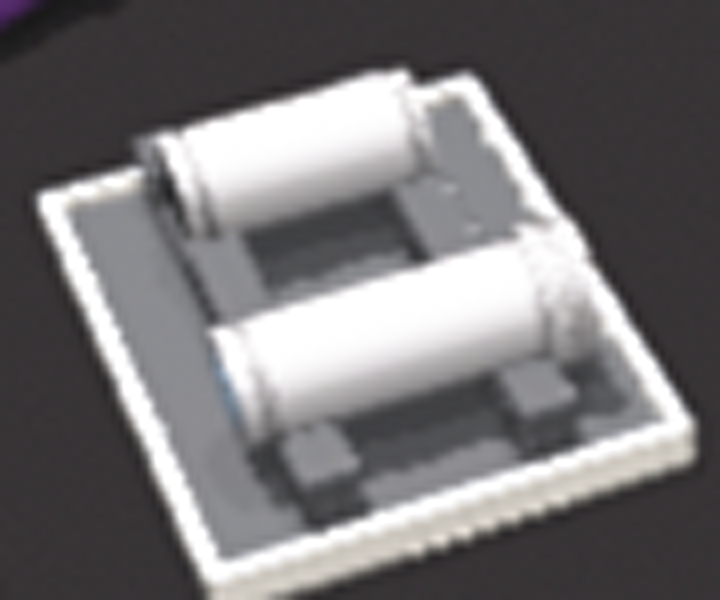

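View pics/z4.png

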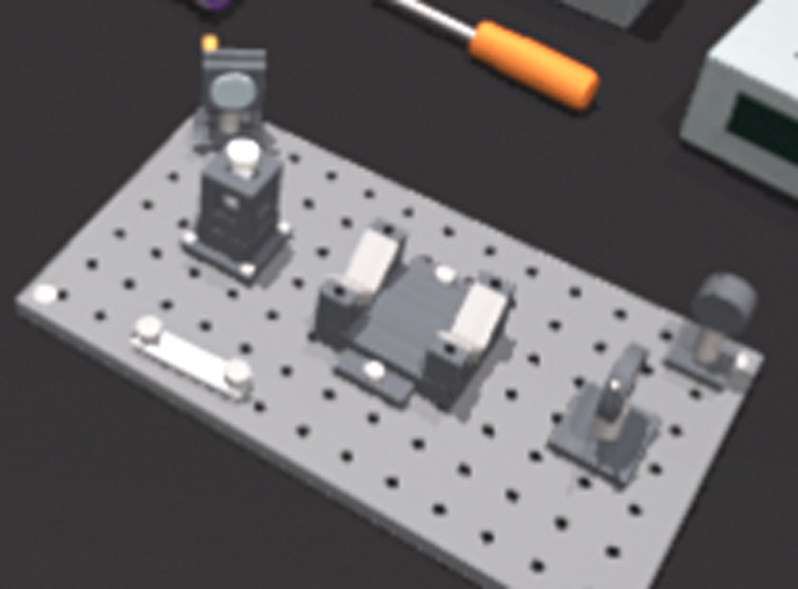

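```bash
cat > c.py <<'E'
from h import *
import pickle
np.set_printoptions(precision=4,suppress=True)
out={}
for q in ['barrel_mid','tray','vblock','breadboard','cuvette_holder','iris']:
    for c in ['top','side']:
        rs=manip.regions_of(q,c); out[q,c]=rs
        for r in rs[:5]:
            m=r['mask']; print(q,c,r['confidence'],np.array(r['rect']),m.sum(),np.argwhere(m).mean(0))
pickle.dump(out,open('m.pkl','wb'))
print(manip.get_obs()['clock'])
E
python3 c.py
```

```text
barrel_mid top 0.89 [220.4 209.3 241.8 253.8] 571 [233.5131 230.9545]
barrel_mid top 0.8 [115.8 214.5 137.2 257.3] 591 [235.1929 125.6413]
barrel_mid top 0.74 [194.8 284.4 233.2 329.6] 674 [307.2226 212.4985]
barrel_mid side 0.95 [199.  193.6 244.6 222.3] 731 [206.1833 221.0014]
barrel_mid side 0.8 [145.7 151.6 181.8 175.1] 543 [163.3462 164.1289]
barrel_mid side 0.64 [116.4 226.6 168.7 249.1] 839 [238.9595 142.8141]
barrel_mid side 0.57 [288.4 173.7 334.6 198.4] 591 [187.2657 313.2623]
tray top 0.6 [171.1 198.1 256.  268.7] 3017 [234.116  213.2141]
tray top 0.37 [366.2 193.2 396.  203.9] 92 [198.0543 380.4783]
tray side 0.85 [173.8 175.  257.1 238.8] 2262 [210.7719 213.8404]
vblock top 0.79 [358.8 181.5 400.7 215.9] 983 [195.9044 379.1261]
vblock side 0.78 [350.4 258.1 403.5 304.4] 1512 [284.0549 377.2798]
vblock side 0.41 [177.5 174.6 256.2 240.3] 2091 [210.9689 213.4749]
breadboard top 0.68 [305.2 153.2 442.9 248. ] 7473 [200.4212 371.4421]
breadboard side 0.96 [275.1 208.2 471.6 375.1] 11448 [296.6731 379.1371]
cuvette_holder top 0.85 [328.  192.8 351.5 214.4] 278 [203.9388 339.036 ]
cuvette_holder side 0.86 [318.1 236.8 347.1 271.7] 692 [256.8699 332.6806]
iris top 0.56 [405.9 179.1 423.8 201.3] 280 [188.0536 416.8214]
iris top 0.27 [328.6 190.4 350.9 212.5] 316 [203.6677 339.8513]
iris side 0.87 [416.1 289.2 439.3 328.7] 528 [311.6307 429.1818]
1.2
```

```bash
cat > fit.py <<'E'
from h import *
import pickle
from scipy.optimize import minimize
def box(x0,x1,y0,y1,z0,z1): return np.array([[x,y,z] for x in(x0,x1) for y in(y0,y1) for z in(z0,z1)])*1e-3
def cyl(x0,x1,r,n=32):
    a=np.linspace(0,2*np.pi,n,endpoint=False); return np.array([[x,r*np.cos(t),r*np.sin(t)] for x in(x0,x1) for t in a])*1e-3
barrel=[cyl(-50,46,18),cyl(46,60,22)]
def prism(poly,x0,x1): return np.array([[x,y,z] for x in(x0,x1) for y,z in poly])*1e-3
vb=[box(-40,40,-32,32,0,15),box(-22,22,-46,46,0,8)]
for x0,x1 in((22,40),(-40,-22)):
    vb.append(box(x0,x1,-32,32,0,19.5))
    for s in(1,-1): vb.append(prism([(0,0),(0,19.5),(19.5*s,39),(32*s,39),(32*s,0)],x0,x1))
board=[box(-170,170,-100,100,0,12.7)]
def rend(parts,p,z,c,S=4):
    cs,sn=np.cos(p[2]),np.sin(p[2]); R=np.array([[cs,-sn,0],[sn,cs,0],[0,0,1]])
    im=np.zeros((420*S,560*S),np.uint8)
    for P in parts:
        q=proj(c,P@R.T+[p[0],p[1],z]); h=cv2.convexHull(np.round(((q+0.5)*S-0.5)*16).astype(np.int32))
        cv2.fillConvexPoly(im,h,1,shift=4)
    return im.reshape(420,S,560,S).mean((1,3))
def fit(parts,masks,p0,z,sub=None):
    def cost(p):
        e=0
        for c,m in masks.items():
            r=rend(parts,p,z,c); e+=1-np.minimum(r,m).sum()/np.maximum(r,m).sum()
        return e
    r=minimize(cost,p0,method='Nelder-Mead',options=dict(initial_simplex=np.array([p0,p0+[.008,0,0],p0+[0,.008,0],p0+[0,0,.1]]),xatol=1e-4,fatol=1e-4))
    return r.x,r.fun/len(masks)
E
cat > d.py <<'E'
from fit import *
np.set_printoptions(precision=4,suppress=True)
M=pickle.load(open('m.pkl','rb'))
def go(name,parts,q,z,zc,yaw):
    m={c:M[q,c][0]['mask'].astype(float) for c in('top','side')}
    ct=np.argwhere(m['top']).mean(0); p=onz('top',*ct,zc); p0=np.array([p[0],p[1],yaw])
    for s in(('top','side'),('top',),('side',)): print(name,s,fit(parts,{c:m[c] for c in s},p0,z))
a=onz('top',215,235,.04)-onz('top',251,226,.04); go('barrel',barrel,'barrel_mid',.04,.05,np.arctan2(a[1],a[0]))
a=onz('top',203,341,.05)-onz('top',188,416,.05); y=np.arctan2(a[1],a[0]); print(y)
go('vb',vb,'vblock',.0127,.03,y)
go('board',board,'breadboard',0,.01,y)
for n,c in(('barrel',231.6),): pass
print(tri(ray('top',234.9,231.6),ray('side',207.9,213.9)),tri(ray('top',199.6,378.3),ray('side',286.7,376.5)))
print(tri(ray('top',204.8,340.6),ray('side',261.9,334.6)),tri(ray('top',187.8,416.5),ray('side',317.8,428.8)))
E
python3 d.py
```

```text
barrel ('top', 'side') (array([ 0.4658,  0.1919, -0.3567]), np.float64(0.07600634938669687))
barrel ('top',) (array([ 0.4665,  0.192 , -0.3593]), np.float64(0.08807302638178349))
barrel ('side',) (array([ 0.465 ,  0.1913, -0.3434]), np.float64(0.053654934777258134))
1.6979456490716442
vb ('top', 'side') (array([ 0.5488, -0.2139,  1.7107]), np.float64(0.08504425040261221))Traceback (most recent call last):
  File "d.py", line 10, in <module>
    go('vb',vb,'vblock',.0127,.03,y)
    ~~^^^^^^^^^^^^^^^^^^^^^^^^^^^^^^
  File "d.py", line 7, in go
    for s in(('top','side'),('top',),('side',)): print(name,s,fit(parts,{c:m[c] for c in s},p0,z))
                                                              ~~~^^^^^^^^^^^^^^^^^^^^^^^^^^^^^^^^
  File "fit.py", line 27, in fit
    r=minimize(cost,p0,method='Nelder-Mead',options=dict(initial_simplex=np.array([p0,p0+[.008,0,0],p0+[0,.008,0],p0+[0,0,.1]]),xatol=1e-4,fatol=1e-4))
    res = _minimize_neldermead(fun, x0, args, callback, bounds=bounds,
                               **options)
    fsim[j] = func(sim[j])
              ~~~~^^^^^^^^
    fx = function(np.copy(x), *(wrapper_args + args))
  File "fit.py", line 25, in cost
    r=rend(parts,p,z,c); e+=1-np.minimum(r,m).sum()/np.maximum(r,m).sum()
  File "fit.py", line 18, in rend
    q=proj(c,P@R.T+[p[0],p[1],z]); h=cv2.convexHull(np.round(((q+0.5)*S-0.5)*16).astype(np.int32))
  File "h.py", line 16, in proj
    K,D,T=cam(n); R=T[:3,:3].T; r,_=cv2.Rodrigues(R)
          ~~~^^^
  File "h.py", line 4, in cam
    i=manip.camera_info(n); f=210/np.tan(np.radians(i['vfov'])/2)
ValueError: time passes only in moves, steps and waits
```

```bash
sed -i 's/^def cam(n):/import functools\n@functools.lru_cache(None)\ndef cam(n):/' h.py; python3 d.py; python3 -c "
from h import *; print(manip.get_obs()['clock'])"
```

```text
barrel ('top', 'side') (array([ 0.4658,  0.1919, -0.3567]), np.float64(0.07600634938669687))
barrel ('top',) (array([ 0.4665,  0.192 , -0.3593]), np.float64(0.08807302638178349))
barrel ('side',) (array([ 0.465 ,  0.1913, -0.3434]), np.float64(0.053654934777258134))
1.6979456490716442
vb ('top', 'side') (array([ 0.5488, -0.2139,  1.7107]), np.float64(0.08504425040261221))
vb ('top',) (array([ 0.549 , -0.2145,  1.7014]), np.float64(0.05602885392699464))
vb ('side',) (array([ 0.5498, -0.2128,  1.7431]), np.float64(0.10256696428571432))
board ('top', 'side') (array([ 0.5437, -0.1992,  1.7076]), np.float64(0.2350484662924182))
board ('top',) (array([ 0.5441, -0.1998,  1.7099]), np.float64(0.20356062003429454))
board ('side',) (array([ 0.5437, -0.1988,  1.7054]), np.float64(0.2652985530702475))
(array([0.4612, 0.1914, 0.0427]), np.float64(0.015145059853199966)) (array([ 0.5404, -0.2141,  0.0228]), np.float64(0.003516865143359662))
(array([ 0.5346, -0.1109,  0.0206]), np.float64(0.004537471504968975)) (array([ 0.5667, -0.3242,  0.0036]), np.float64(0.0062675255853342545))
1.2
```

Run:
```python
from h import *
from scipy.spatial.transform import Rotation as R
r=R.from_quat(manip.get_obs()['ee_rot']).as_matrix(); print(r.round(4)); print(np.degrees(np.arctan2(r[1,1],r[0,1])))
```

```text
[[-0.000e+00  3.058e-01  9.521e-01]
 [ 1.000e-04  9.521e-01 -3.058e-01]
 [-1.000e+00  0.000e+00 -0.000e+00]]
72.19209977462778
```

Run:
```python
from fit import *
M=pickle.load(open('m.pkl','rb'))
m={c:M['tray',c][0]['mask'].astype(float) for c in('top','side')}
for h in(12,18,24):
  p,e=fit([box(-75,75,-100,100,0,h)],m,np.array([.45,.24,-.356]),0); 
  d=np.array([.4658,.1919])-p[:2]; print(h,p,e,d@[np.cos(p[2]),np.sin(p[2])],d@[-np.sin(p[2]),np.cos(p[2])])
```

```text
12 [ 0.48428942  0.23857403 -0.35078988] 0.30823699338510385 -0.001324390279413659 -0.05018535531266458
18 [ 0.48318618  0.23817241 -0.34796724] 0.3170908855358575 -0.000565869794368816 -0.049427674764720805
24 [ 0.48223382  0.23698484 -0.34528988] 0.3333586989831171 -0.0002040162126320154 -0.04798616120313457
```

arm_command --moves '[[[0.3,0,-0.75,0.96,0],[0.3,0,-0.75,0.96,0],[0.3,0,-0.75,0.96,0],[0.3,0,-0.75,0.96,0],[0.3,0,-0.75,0.96,0],[0.3,0,-0.75,0.96,0],[0.3,0,-0.75,0.96,0],[0.3,0,-0.75,0.96,0],[0.3,0,-0.75,0.96,0],[0.3,0,-0.75,0.96,0],[0.3,0,-0.75,0.96,0],[0.3,0,-0.75,0.96,0]]]' --force 40

```text
clock: 2.2
position: [0.3972, 0.2914, 0.3042]
ee_rot: [0.11, 0.699, -0.109, 0.699]
ft_force: [0.6, 0.5, 0.3]
grip_width: 0.699
```

arm_command --moves '[[[0.3,0,-0.75,0.96,0],[0.3,0,-0.75,0.96,0],[0.3,0,-0.75,0.96,0],[0.3,0,-0.75,0.96,0],[0.3,0,0,0,7],[0.3,0,0,0,7],[0.3,0,0,0,7],[0.3,0,0,0,7],[0.3,0,0,0,7],[0.3,0,0,0,7],[0.3,0,0,0,7],[0.3,0,0,0,7]]]'

```text
clock: 3.2
position: [0.465, 0.192, 0.304]
ee_rot: [0.426, 0.564, -0.426, 0.564]
ft_force: [0.7, -0.1, 0.3]
grip_width: 0.7
```

arm_command --moves '[[[0.3,0,0,0,7],[0.3,0,0,0,7],[0.3,0,0,0,7],[0.3,0,0,0,7],[0.3,0,0,0,7],[0.3,0,0,0,7],[0.3,0,0,0,7],[0.3,0,0,0,7],[0.3,0,0,0,7],[0.3,0,0,0,7],[0.3,0,0,0,7],[0.3,0,0,0,7]]]'

```text
clock: 4.2
position: [0.465, 0.192, 0.304]
ee_rot: [0.694, 0.134, -0.694, 0.134]
ft_force: [-0.4, -0.2, 0.4]
grip_width: 0.699
```

arm_command --moves '[[[0.3,0,0,0,7],[0.3,0,0,0,7],[0.3,0,0,0,7],[0.3,0,0,0,7],[0.3,0,0,0,7],[0.3,0,0,0,7],[0.3,0,0,0,0],[0.3,0,0,0,0]]]'

```text
clock: 4.87
position: [0.465, 0.192, 0.304]
ee_rot: [0.697, -0.12, -0.697, -0.12]
ft_force: [0.4, -0.3, 0.3]
grip_width: 0.701
```

```bash
cat > st.py <<'E'
from h import *
import sys
from scipy.spatial.transform import Rotation as R
np.set_printoptions(precision=4,suppress=True)
o=manip.get_obs(); r=R.from_quat(o['ee_rot']).as_matrix(); p=o['position']
g=p+.054*r[:,0]
print('t',o['clock'],'q',o['joint_pos'],'\ngrasp',g,'psi',np.degrees(np.arctan2(r[1,1],r[0,1])),'tilt',r[2],'F',o['ft_force'],'T',o['torque'],'w',o['grip_width'])
if len(sys.argv)>1:
    t=np.array([float(v) for v in sys.argv[1:4]]); print('units',r.T@(t-g)/.025)
E
python3 st.py .4695 .1905 .04
```

```text
t 4.8667 q [-0.8458  0.052   0.379   1.7956 -0.0201  1.2975 -2.3744] 
grasp [0.465 0.192 0.25 ] psi -109.58397837437717 tilt [-1.     -0.0003 -0.0001] F [ 0.3535 -0.2526  0.2755] T [-0.0099 -0.0047 -0.0092] w 0.7011422864219682
units [ 8.3999 -0.0001 -0.1905]
```

arm_command --moves '[[[0.3,1,0,-0.19,0.6],[0.3,1,0,0,0],[0.3,1,0,0,0],[0.3,1,0,0,0],[0.3,1,0,0,0],[0.3,0.8,0,0,0],[0.3,0,0,0,0]]]'

```text
clock: 5.45
position: [0.4676, 0.1896, 0.1553]
ee_rot: [-0.695, 0.125, 0.698, 0.122]
ft_force: [-0.1, 0.2, 0.3]
grip_width: 0.699
```

```bash
python3 st.py .4695 .1905 .039
cat > look.py <<'E'
from h import *
import sys
n=sys.argv[1]; x0,y0,x1,y1=map(int,sys.argv[2:6])
out=[]
a=snap('top',n+'_t.png')[...,::-1]; b=snap('side',n+'_s.png')[...,::-1]
B=list(map(int,sys.argv[6:10]))
def z(im,x0,y0,x1,y1): return cv2.resize(im[y0:y1,x0:x1],(390,int(390*(y1-y0)/(x1-x0))),interpolation=cv2.INTER_CUBIC)
p,q=z(a,x0,y0,x1,y1),z(b,*B); H=max(p.shape[0],q.shape[0]); c=np.zeros((H,790,3),np.uint8); c[:p.shape[0],:390]=p; c[:q.shape[0],400:]=q
cv2.imwrite('pics/'+n+'.png',c)
E
python3 look.py l1 165 180 285 300 170 130 270 250
```

```text
t 5.45 q [-0.8166  0.2179  0.378   1.9589 -0.0948  0.9877 -2.3165] 
grasp [0.4673 0.1894 0.1013] psi -110.15417336150938 tilt [-1.      0.0048  0.0036] F [-0.1039  0.1821  0.3112] T [-0.0316  0.0811  0.0324] w 0.6989677806489542
units [ 2.4933 -0.0838 -0.0762]
```

View pics/l1.png

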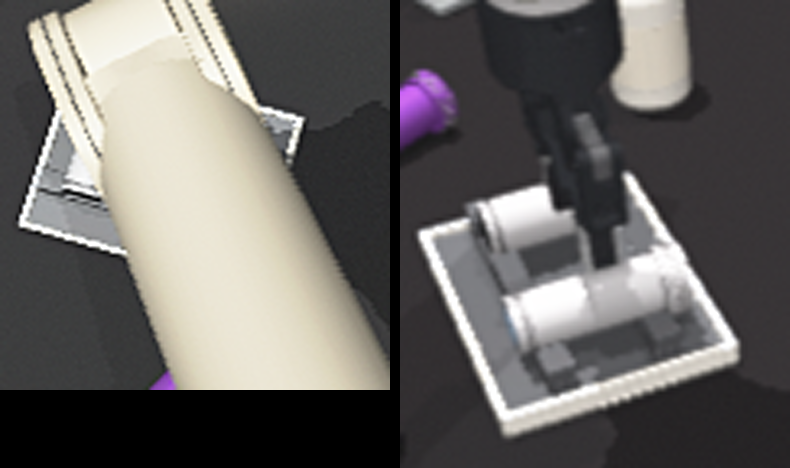

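The side view shows the gripper above the middle of the barrel, lined up across the tube. The arm blocks the top view. I'll let it settle and measure again.

arm_command --moves '[[[0.3,0,0,0,0],[0.3,0,0,0,0]]]'

```text
clock: 5.72
position: [0.4703, 0.1908, 0.1605]
ee_rot: [0.697, -0.124, -0.695, -0.126]
ft_force: [0.6, -0.1, 0.4]
grip_width: 0.702
```

```bash
python3 st.py .4695 .1905 .039
```

```text
t 5.7167 q [-0.817   0.2121  0.379   1.953  -0.0938  0.9906 -2.3205] 
grasp [0.4704 0.1909 0.1065] psi -110.35173867091383 tilt [-1.     -0.0021 -0.0015] F [ 0.636  -0.0621  0.4362] T [ 0.0116  0.0677 -0.0552] w 0.7017418382293911
units [2.6996 0.0315 0.0321]
```

arm_command --moves '[[[0.3,0.5,0,0,0],[0.3,0.5,0,0,0],[0.3,0.5,0,0,0],[0.3,0.4,0,0,0],[0.3,0.4,0,0,0],[0.3,0.3,0,0,0],[0.3,0.1,0,0,0],[0.3,0,0,0,0],[0.3,0,0,0,0],[0.3,0,0,0,0]]]'

```text
clock: 6.55
position: [0.4698, 0.1906, 0.0919]
ee_rot: [0.696, -0.125, -0.696, -0.126]
ft_force: [-0.4, 0.1, -0.2]
grip_width: 0.703
```

```bash
python3 st.py .4695 .1905 .039;python3 look.py l2 165 180 285 300 170 130 270 250
```

```text
t 6.55 q [-0.7938  0.3197  0.3604  1.9989 -0.1487  0.8469 -2.2784] 
grasp [0.4698 0.1906 0.0379] psi -110.41111953570295 tilt [-1.     -0.0008 -0.0005] F [-0.3582  0.0997 -0.2243] T [-0.0005 -0.055  -0.0137] w 0.7033771776166954
units [-0.0428  0.0081  0.0112]
```

View pics/l2.png

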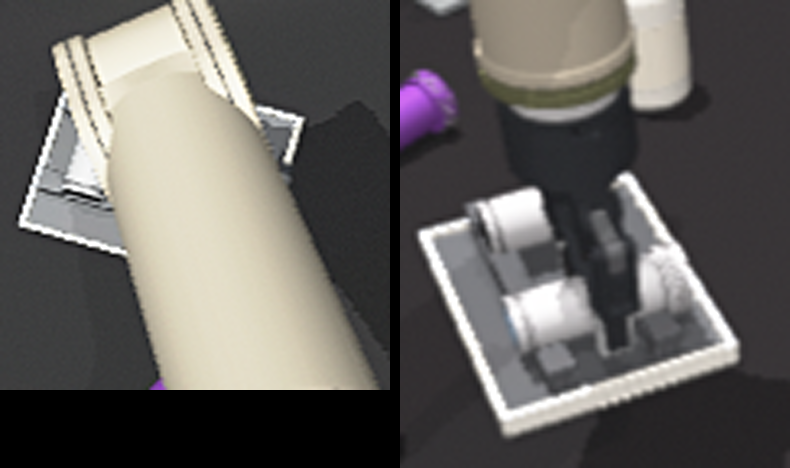

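The fingers straddle the tube in the channel between the two rests. I'll close now.

arm_command --moves '[[[0.8,0,0,0,0],[0.8,0,0,0,0],[0.8,0,0,0,0],[0.8,0,0,0,0],[0.8,0,0,0,0],[0.8,0,0,0,0],[0.8,0,0,0,0],[0.8,0,0,0,0]]]' --force 70

```text
clock: 7.32
position: [0.4696, 0.1905, 0.0919]
ee_rot: [0.696, -0.125, -0.696, -0.125]
ft_force: [-2.1, -0.7, 5.2]
grip_width: 0.401
```

```bash
python3 st.py .4695 .1905 .039
```

```text
t 7.3167 q [-0.7938  0.3196  0.3604  1.9992 -0.1488  0.8472 -2.2783] 
grasp [0.4696 0.1905 0.0379] psi -110.41129206686533 tilt [-1.     -0.0004 -0.    ] F [-2.0772 -0.6661  5.1727] T [-0.147   0.31   -0.0775] w 0.40069720773160633
units [-0.046   0.0006  0.0031]
```

arm_command --moves '[[[0.8,-0.2,0,0,0],[0.8,-0.4,0,0,0],[0.8,-0.6,0,0,0],[0.8,-0.8,0,0,0],[0.8,-0.9,0,0,0],[0.8,-0.9,0,0,0],[0.8,-0.9,0,0,0],[0.8,-0.9,0,0,0],[0.8,-0.8,0,0,0],[0.8,-0.5,0,0,0],[0.8,-0.3,0,0,0],[0.8,0,0,0,0]]]'

```text
clock: 8.32
position: [0.4699, 0.1905, 0.2733]
ee_rot: [0.697, -0.125, -0.695, -0.126]
ft_force: [-0.2, 0.4, -2.5]
grip_width: 0.399
```

```bash
python3 st.py .549 -.2137 .2;python3 look.py l3 165 180 285 300 150 100 290 250
```

```text
t 8.3167 q [-0.8422  0.0831  0.3894  1.8313 -0.034   1.2307 -2.3699] 
grasp [0.4701 0.1906 0.2193] psi -110.41645119554451 tilt [-1.     -0.0025 -0.0016] F [-0.2493  0.3883 -2.5059] T [-0.0068 -0.0083 -0.0317] w 0.3985477811374652
units [ 0.7525 14.0568 -8.5999]
```

View pics/l3.png

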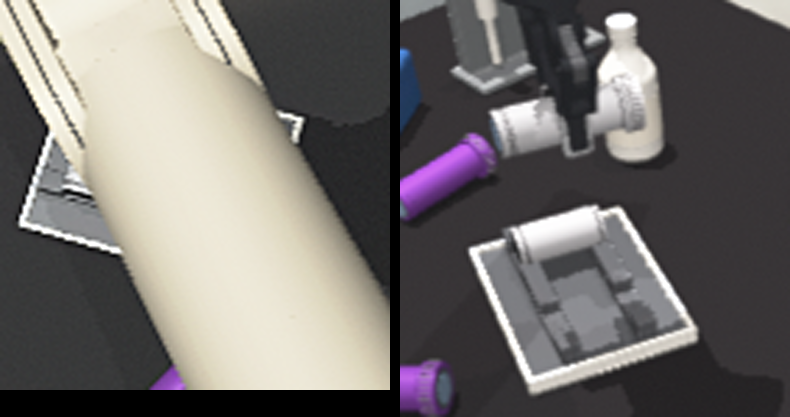

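The side view shows the barrel lifted and held level, with the extension tube still in the tray. Next I turn it by -118°.

arm_command --moves '[[[0.8,0,0,0,-4],[0.8,0,0,0,-6],[0.8,0,0,0,-7],[0.8,0,0,0,-7],[0.8,0,0,0,-7],[0.8,0,0,0,-7],[0.8,0,0,0,-7],[0.8,0,0,0,-7],[0.8,0,0,0,-7],[0.8,0,0,0,-7],[0.8,0,0,0,-7],[0.8,0,0,0,-7]]]'

```text
clock: 9.42
position: [0.469, 0.1902, 0.2701]
ee_rot: [-0.612, -0.353, 0.613, -0.353]
ft_force: [0.3, 0.4, -1.6]
grip_width: 0.405
```

arm_command --moves '[[[0.8,0,0,0,-7],[0.8,0,0,0,-7],[0.8,0,0,0,-7],[0.8,0,0,0,-7],[0.8,0,0,0,-6],[0.8,0,0,0,-4.3],[0.8,0,0,0,0],[0.8,0,0,0,0]]]'

```text
clock: 10.08
position: [0.4691, 0.1902, 0.2704]
ee_rot: [0.465, 0.533, -0.466, 0.532]
ft_force: [0.4, 0.1, -2.1]
grip_width: 0.399
```

```bash
python3 st.py .549 -.2137 .2
```

```text
t 10.0833 q [-0.7547  0.0873  0.2964  1.8302 -0.0269  1.2296 -0.3153] 
grasp [0.469  0.1901 0.2164] psi 7.738222660460154 tilt [-1.     -0.0015  0.0007] F [ 0.3801  0.1153 -2.1052] T [ 0.0083 -0.0121 -0.0339] w 0.3992125383425707
units [ 0.6674  0.9954 16.4356]
```

arm_command --moves '[[[0.8,0,0.05,0.5,0],[0.8,0,0.05,0.9,0],[0.8,0,0.05,1,0],[0.8,0,0.05,1,0],[0.8,0,0.05,1,0],[0.8,0,0.05,1,0],[0.8,0,0.05,1,0],[0.8,0,0.05,1,0],[0.8,0,0.05,1,0],[0.8,0,0.05,1,0],[0.8,0,0.05,1,0],[0.8,0,0.05,1,0]]]'

```text
clock: 11.08
position: [0.5231, -0.092, 0.2712]
ee_rot: [0.465, 0.533, -0.465, 0.533]
ft_force: [-0.5, 0.3, -1.0]
grip_width: 0.402
```

arm_command --moves '[[[0.8,0,0.1,1,0],[0.8,0,0.1,1,0],[0.8,0,0.1,1,0],[0.8,0,0.1,1,0],[0.8,0.4,0,0.8,0],[0.8,0.7,0,0.2,0],[0.8,0.7,0,0,0],[0.8,0.4,0,0,0],[0.8,0,0,0,0],[0.8,0,0,0,0],[0.8,0,0,0,0]]]'

```text
clock: 12.0
position: [0.5509, -0.2123, 0.2174]
ee_rot: [0.465, 0.533, -0.464, 0.534]
ft_force: [-0.5, 0.7, -2.1]
grip_width: 0.402
```

```bash
python3 st.py .549 -.2142 .1; python3 look.py l4 290 130 450 260 300 170 460 330
```

```text
t 12.0 q [-0.2064  0.3558  0.6118  1.6949 -0.2204  1.1592  0.6022] 
grasp [ 0.5509 -0.2123  0.1634] psi 7.887722509034878 tilt [-1.      0.0011  0.0003] F [-0.5087  0.6871 -2.0708] T [ 0.0037 -0.0671  0.0249] w 0.4015273914289681
units [ 2.5345 -0.0896  0.0631]
```

View pics/l4.png

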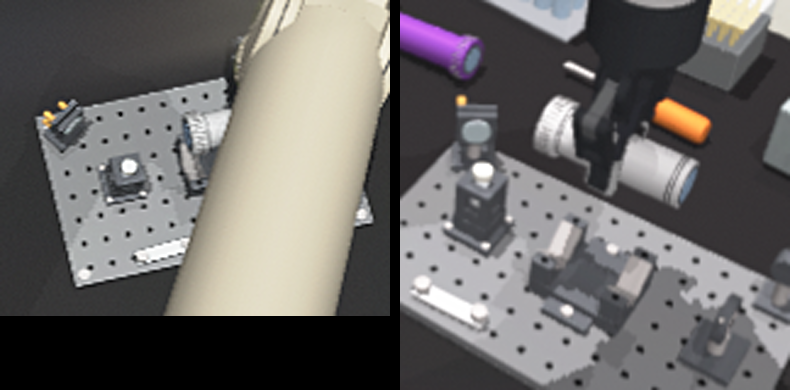

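The side view shows the barrel above the V-block with its ring towards the cuvette holder. I'll fit the barrel's position in the hand from the side picture.

```bash
cat > e.py <<'E'
from fit import *
import sys
np.set_printoptions(precision=4,suppress=True)
from scipy.spatial.transform import Rotation as R
zoff=.0021
o=manip.get_obs(); r=R.from_quat(o['ee_rot']).as_matrix(); g=o['position']+.054*r[:,0]; z=g[2]+zoff
psi=np.arctan2(r[1,1],r[0,1]); yaw=psi+np.pi/2; ax=np.array([np.cos(yaw),np.sin(yaw)])
for cn in('side','top'):
  for k in range(1):
    for rr in manip.regions_of('barrel_mid',cn)[:6]:
        m=rr['mask'].astype(float); ce=np.argwhere(m).mean(0); e=proj(cn,[[g[0],g[1],z]])[0]
        if np.hypot(ce[0]-e[1],ce[1]-e[0])>25: continue
        print(cn,rr['confidence'],rr['rect'],m.sum(),'expect c,r',e)
        # full silhouette minus visible -> don't penalise occlusion by fingers: weight=0 in band |s|<17mm along axis
        pts=np.array([[g[0]+ax[0]*s,g[1]+ax[1]*s,z] for s in(-.017,.015)]);
        def band(W=.08):
            u=np.array([-ax[1],ax[0]]); c=[]
            for s in(-.017,.016): 
                for t in(-W,W): 
                    for dz in (-.03,.12): c.append([g[0]+ax[0]*s+u[0]*t*.3,g[1]+ax[1]*s+u[1]*t*.3,z+dz])
            h=cv2.convexHull(proj(cn,c).astype(np.float32)).astype(np.int32); w=np.ones((420,560),np.uint8); cv2.fillConvexPoly(w,h,0); return w
        w=band() if cn=='side' else np.ones((420,560))
        def cost(p):
            q=rend(barrel,p,z,cn); mi=(np.minimum(q,m)*w).sum(); ma=(np.maximum(q,m)*w).sum(); return 1-mi/ma
        if cn=='top': continue
        best=None
        for s0 in(-.010,0,.006):
            p0=np.array([*(g[:2]+ax*s0),yaw])
            f=minimize(cost,p0,method='Nelder-Mead',options=dict(initial_simplex=np.array([p0,p0+[.006,0,0],p0+[0,.006,0],p0+[0,0,.06]]),xatol=1e-4,fatol=1e-4))
            if best is None or f.fun<best.fun: best=f
        p=best.x; d=p[:2]-g[:2]; print(cn,p,best.fun,'visible frac',w[m>0].mean(),'along',d@ax,'lateral',d@[-ax[1],ax[0]],'dyaw',p[2]-yaw)
        q=rend(barrel,p,z,cn); im=cv2.imread('pics/l4_s.png'); cs,_=cv2.findContours((q>.5).astype(np.uint8),0,2); im=cv2.resize(im,None,fx=5,fy=5)
        cv2.drawContours(im,[c*5+2 for c in cs],-1,(0,255,0),1); x,y=(e*5).astype(int); cv2.imwrite('pics/ov.png',im[max(0,y-250):y+250,x-300:x+300])
E
python3 e.py
```

```text
side 0.58 [356.9, 210.3, 422.4, 254.7] 875.0 expect c,r [388.6094 232.4296]
side [ 0.5526 -0.2157  1.7357] 0.19415820298020614 visible frac 0.7794285714285715 along -0.0036033602457571897 lateral -0.0009940856957729016 dyaw 0.026962865083000054
top 0.6 [363.5, 174.7, 383.6, 190.6] 248.0 expect c,r [388.6151 180.8711]
```

View pics/ov.png

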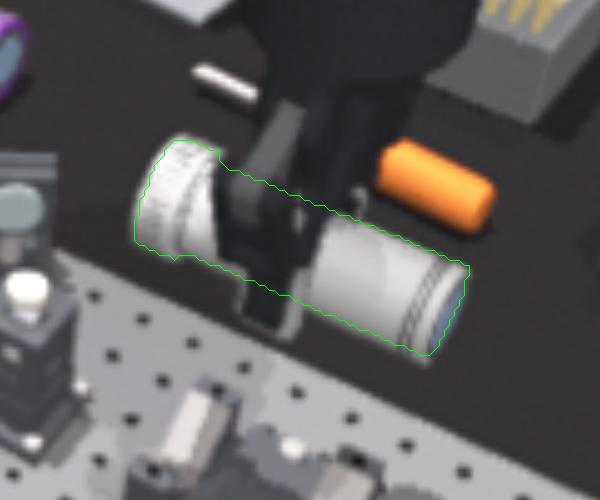

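arm_command --moves '[[[0.8,0.4,-0.05,0.04,0],[0.8,0.5,-0.04,0.03,0],[0.8,0.5,0,0,0],[0.8,0.5,0,0,0],[0.8,0.5,0,0,0],[0.8,0.3,0,0,0],[0.8,0.2,0,0,0],[0.8,0,0,0,0],[0.8,0,0,0,0],[0.8,0,0,0,0]]]'

```text
clock: 13.03
position: [0.5489, -0.2145, 0.1444]
ee_rot: [0.465, 0.533, -0.464, 0.534]
ft_force: [0.9, 0.4, -2.0]
grip_width: 0.404
```

```bash
python3 st.py .549 -.214 .0556; python3 look.py l5 290 130 450 260 320 210 420 310
```

```text
t 13.0333 q [-0.1737  0.439   0.5816  1.7611 -0.2773  1.0231  0.6477] 
grasp [ 0.5489 -0.2145  0.0904] psi 7.890181830757606 tilt [-1.      0.0009  0.0003] F [ 0.8658  0.3797 -2.0043] T [-0.0119 -0.0232  0.0053] w 0.40351694553408146
units [ 1.3936  0.0044 -0.0199]
```

View pics/l5.png

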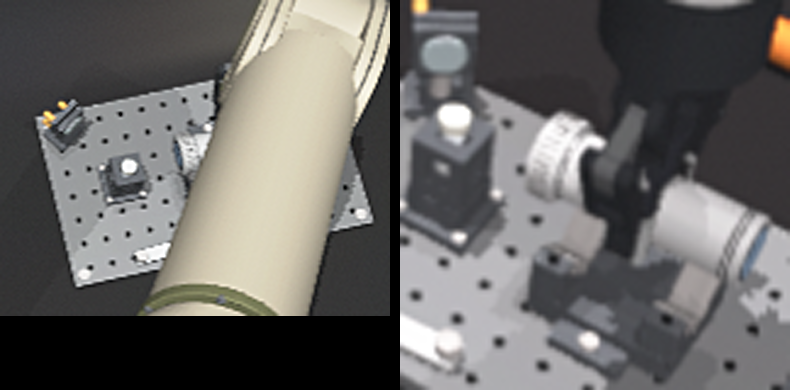

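The side view shows the barrel lined up just above the saddles, with the fingers over the slot. I'll lower it to a few mm above contact.

arm_command --moves '[[[0.8,0.2,0,-0.02,0],[0.8,0.25,0,0,0],[0.8,0.25,0,0,0],[0.8,0.25,0,0,0],[0.8,0.2,0,0,0],[0.8,0.1,0,0,0],[0.8,0,0,0,0],[0.8,0,0,0,0]]]'

```text
clock: 13.8
position: [0.5484, -0.2139, 0.1125]
ee_rot: [0.464, 0.533, -0.464, 0.533]
ft_force: [0.1, 1.2, -1.4]
grip_width: 0.396
```

```bash
python3 st.py .549 -.214 .0556; python3 look.py l6 290 130 450 260 320 210 420 310; python3 e.py
```

```text
t 13.8 q [-0.1584  0.4814  0.5632  1.782  -0.3051  0.9662  0.6666] 
grasp [ 0.5484 -0.2139  0.0585] psi 7.887705949730905 tilt [-1.     -0.0002 -0.0001] F [ 0.114   1.1721 -1.3846] T [ 0.0248  0.0484 -0.0161] w 0.39610503013945936
units [0.1159 0.0224 0.0081]
side 0.79 [348.6, 249.6, 413.2, 292.9] 770.0 expect c,r [380.5645 272.039 ]
side [ 0.5495 -0.2176  1.7171] 0.14305507447177002 visible frac 0.8155844155844156 along -0.00374443176878188 lateral -0.00034554591502076505 dyaw 0.008535022197317721
top 0.73 [356.4, 188.3, 371.3, 205.5] 194.0 expect c,r [380.9976 192.6069]
```

View pics/l6.png

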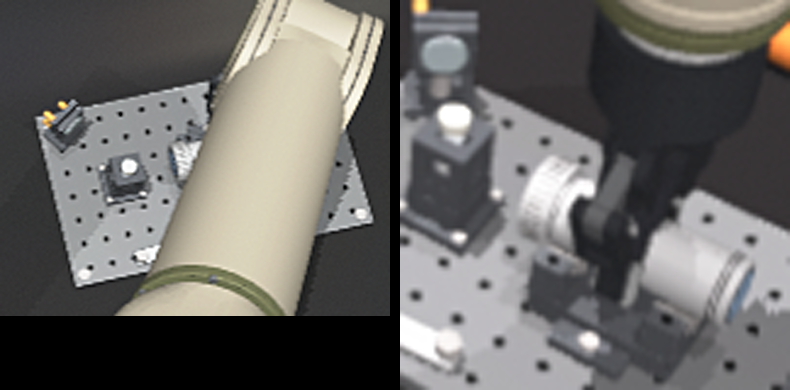

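arm_command --moves '[[[0.8,0.04,0.01,-0.03,0],[0.8,0.04,0.01,0,0],[0.8,0.04,0,0,0],[0.8,0,0,0,0],[0.8,0,0,0,0]]]'

```text
clock: 14.42
position: [0.5486, -0.2131, 0.1101]
ee_rot: [0.464, 0.533, -0.464, 0.533]
ft_force: [-4.8, 1.1, 6.8]
grip_width: 0.401
```

```bash
python3 st.py .549 -.214 .0556
```

```text
t 14.4167 q [-0.1582  0.4846  0.5615  1.7834 -0.3075  0.9623  0.667 ] 
grasp [ 0.5486 -0.2131  0.0561] psi 7.877455029522541 tilt [-1.     -0.0004 -0.0006] F [-4.7775  1.135   6.8154] T [ 0.2115  0.9057 -0.0031] w 0.40138992123099215
units [0.0193 0.0125 0.0391]
```

arm_command --moves '[[[0.8,0.02,-0.02,0,0],[0.8,0.02,-0.01,0,0],[0.8,0,0,0,0],[0.8,0,0,0,0]]]'

```text
clock: 14.75
position: [0.5482, -0.2133, 0.1097]
ee_rot: [0.465, 0.533, -0.464, 0.533]
ft_force: [-6.3, 2.8, 11.4]
grip_width: 0.4
```

```bash
python3 st.py .549 -.214 .0556
```

```text
t 14.75 q [-0.1577  0.4841  0.5614  1.785  -0.3081  0.9602  0.6679] 
grasp [ 0.5483 -0.2133  0.0557] psi 7.870708106373229 tilt [-1.      0.0007 -0.0004] F [-6.3138  2.7693 11.3642] T [ 0.3204  1.0576 -0.0651] w 0.4000693373954892
units [0.0048 0.0252 0.032 ]
```

arm_command --moves '[[[0.8,0,-0.03,0,0],[0.8,0,-0.02,0,0],[0.8,0,0,0,0],[0.8,0,0,0,0]]]'

```text
clock: 15.08
position: [0.548, -0.2133, 0.1097]
ee_rot: [0.465, 0.532, -0.464, 0.534]
ft_force: [0.6, 0.6, 6.9]
grip_width: 0.405
```

```bash
python3 st.py .549 -.214 .0556
```

```text
t 15.0833 q [-0.158   0.4824  0.5614  1.7873 -0.3079  0.9572  0.6686] 
grasp [ 0.5481 -0.2134  0.0557] psi 7.893974302154894 tilt [-1.      0.0027  0.0005] F [0.6169 0.5614 6.85  ] T [ 0.156  -0.2029 -0.1765] w 0.4051436569259799
units [0.0048 0.0309 0.0305]
```

arm_command --moves '[[[0.8,0.03,0,0,0],[0.8,0.03,0,0,0],[0.8,0.02,0,0,0],[0.8,0,0,0,0],[0.8,0,0,0,0],[0.8,0,0,0,0]]]'

```text
clock: 15.58
position: [0.548, -0.2134, 0.1094]
ee_rot: [0.465, 0.533, -0.463, 0.534]
ft_force: [-8.5, 5.0, 27.9]
grip_width: 0.401
```

```bash
python3 st.py .549 -.214 .0556
```

```text
t 15.5833 q [-0.157   0.4829  0.561   1.7872 -0.3095  0.9571  0.6698] 
grasp [ 0.5482 -0.2134  0.0554] psi 7.877501033063691 tilt [-1.      0.0032 -0.0006] F [-8.524   5.0473 27.9238] T [ 1.0834  1.6713 -0.2009] w 0.4009280043994938
units [-0.0061  0.0292  0.0296]
```

arm_command --moves '[[[0.8,0,-0.02,-0.02,0],[0.8,0,-0.02,-0.02,0],[0.8,0,0,0,0],[0.8,0,0,0,0],[0.8,0,0,0,0],[0.8,0,0,0,0]]]'

```text
clock: 16.08
position: [0.5478, -0.2133, 0.1095]
ee_rot: [0.466, 0.531, -0.463, 0.535]
ft_force: [-2.1, 0.7, 20.5]
grip_width: 0.404
```

```bash
python3 st.py .549 -.214 .0556; python3 look.py l7 290 130 450 260 330 230 420 310; python3 e.py;python3 st.py
```

```text
t 16.0833 q [-0.1587  0.4809  0.5617  1.79   -0.3084  0.9531  0.6685] 
grasp [ 0.5481 -0.2133  0.0555] psi 7.864230389497391 tilt [-1.      0.0053  0.0016] F [-2.077   0.7132 20.4741] T [ 0.2558  0.3121 -0.1536] w 0.4037194206516116
units [-0.0046  0.0329  0.0309]
side 0.69 [349.6, 254.0, 407.6, 295.0] 798.0 expect c,r [379.9062 273.187 ]
side [ 0.549  -0.2168  1.6986] 0.13553339804111886 visible frac 0.7919799498746867 along -0.0035527783068613527 lateral -0.00041131381995314283 dyaw -0.009492613296794516
top 0.59 [357.8, 190.2, 371.2, 202.9] 158.0 expect c,r [380.5563 193.1564]
t 16.2833 q [-0.1587  0.4808  0.5617  1.79   -0.3083  0.9531  0.6686] 
grasp [ 0.5481 -0.2133  0.0555] psi 7.869254248043982 tilt [-1.      0.0054  0.0016] F [-2.6476  1.0995 20.9205] T [ 0.2673  0.2654 -0.2102] w 0.39979666108279877
```

View pics/l7.png

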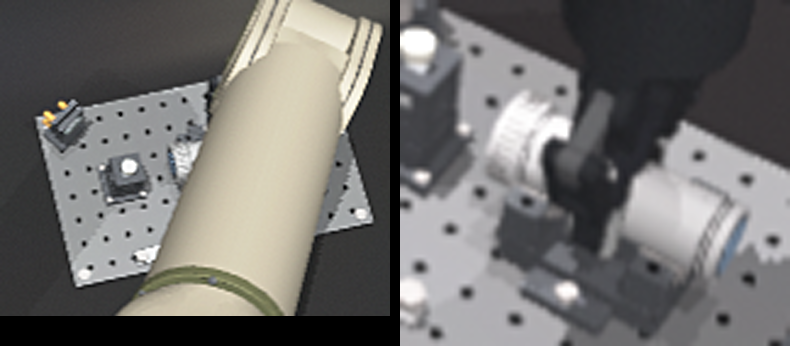

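arm_command --moves '[[[0.8,0.02,0,0,0],[0.8,0.02,-0.01,0,0],[0.8,0,0,0,0],[0.8,0,0,0,0],[0.8,0,0,0,0],[0.8,0,0,0,0],[0.8,0,0,0,0],[0.8,0,0,0,0]]]'

```text
clock: 16.95
position: [0.5477, -0.2134, 0.1093]
ee_rot: [0.466, 0.531, -0.463, 0.535]
ft_force: [-5.1, 2.9, 30.5]
grip_width: 0.4
```

```bash
cat > v.py <<'E'
from fit import *
im=snap('side','l8_s.png')[...,::-1].copy()
k=7; x0,y0=335,240; im=cv2.resize(im[y0:y0+75,x0:x0+85],None,fx=k,fy=k,interpolation=cv2.INTER_CUBIC)
def T(P,p,z):
    c,s=np.cos(p[2]),np.sin(p[2]); return np.array(P)*1e-3@np.array([[c,s,0],[-s,c,0],[0,0,1]])+[p[0],p[1],z]
def pl(P,col):
    q=((proj('side',P)-[x0,y0]+.5)*k).astype(np.int32); cv2.polylines(im,[q.reshape(-1,1,2)],True,col,1)
v=(.5493,-.2134,1.709); b=(.549,-.2168,1.709)
a=np.linspace(0,2*np.pi,40)
for x,r in((60,22),(46,22),(46,18),(-50,18)): pl(T([[x,r*np.cos(t),r*np.sin(t)] for t in a],b,.0577),(0,255,0))
for x in(40,22,-22,-40): pl(T([[x,-32,0],[x,-32,39],[x,-19.5,39],[x,0,19.5],[x,19.5,39],[x,32,39],[x,32,0]],v,.0127),(0,0,255))
cv2.imwrite('pics/ov8.png',im)
E
python3 v.py; python3 st.py
```

```text
t 17.0 q [-0.1582  0.4808  0.5615  1.7904 -0.3091  0.9524  0.6692] 
grasp [ 0.5481 -0.2134  0.0554] psi 7.85001965429244 tilt [-1.      0.006   0.0013] F [-5.2475  2.7747 28.7722] T [ 0.5603  1.0655 -0.2934] w 0.3971622682362794
```

View pics/ov8.png

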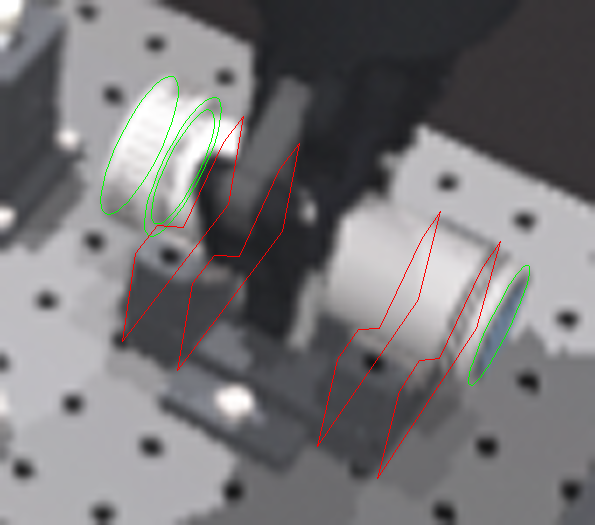

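The overlay of the fitted models shows the ring just outside the saddle's end. The tube sits in both saddles and the fingers are in the slot. The press is about 30 N with little side load, so I'm handing it in.

```bash
python3 st.py; python3 -c "
from h import *
print(manip.hand_in())"; python3 st.py
```

```text
t 17.0 q [-0.1582  0.4808  0.5615  1.7904 -0.3091  0.9524  0.6692] 
grasp [ 0.5481 -0.2134  0.0554] psi 7.85001965429244 tilt [-1.      0.006   0.0013] F [-5.2475  2.7747 28.7722] T [ 0.5603  1.0655 -0.2934] w 0.3971622682362794
the job is handed in; nothing more can be done
None
the job is handed in; nothing more can be done
```

I took the lens barrel out of the tray and laid it in the V-block with its ring end towards the cuvette holder. I handed in at 17 s, with the gripper still holding it pressed down.

- **Press:** the last reading was about 29 N on the wrist, with side loads of about 5 N and 3 N.
- **Seating on both flanks:** the barrel's axis came out at about 57.5 mm, against the 57.7 mm expected when seated. With the side loads small against the press, it appears to bear on both flanks. I judged this from force and height, as the contact itself cannot be seen.
- **Ring clearance:** the camera fit puts the ring about 2 to 3 mm beyond the block's end. That is only good to about 1 to 2 mm, and the arm blocked the top camera, so it comes from the side view alone.
- **Checks that disagreed:** the two cameras' fits of the V-block's direction differed by about 2.4°, so I used the joint fit, which agreed with the breadboard. The tool also leaned about 0.3° under the load.
- **Other things:** I saw nothing disturbed in the pictures, though I made no separate final check of each object.

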